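# Shut and latch a detector enclosure on the optical table

### The arm

A 6-joint arm with a two-finger parallel gripper is mounted at the origin on the work surface. World frame = base frame: x ahead of the robot, y to its left, z up, the work surface at z = 0. Lengths are in m, angles in rad, forces in N, time in s.
With the tool pointing down it reaches from about 0.375 to 0.975 m from the base axis. Payload 3.8 kg.
Tool frame: the origin (TCP) lies where the fingers leave the gripper's body, on its centre line; the fingertips stand 73 mm ahead of it and the grasp point (between the pads) lies 54 mm ahead of it; z points along the fingers, y is the line along which they close (so a half turn about z gives the same grasp; the last joint's range is limited). The gripper opens to 85 mm and grips with 20 to 120 N. Pads are 22 mm wide; open, the fingers measure 114 mm over their backs; the gripper's body (76 mm by 85 mm) begins 54 mm behind the grasp point. The pads swing forward as they close: fully open they stand 13 mm farther back than shut.
Start: joints at [-1.328, 0.264, 1.604, -0, 1.274, -0.037], TCP at [0.186, -0.649, 0.304] pointing down, gripper open.
Joint ranges: [-2.63, 2.63], [-0.94, 2.18], [0.31, 2.57], [-1.31, 4.45], [0, 2.66], [-2.55, 2.55]. Speed limits (rad/s): [2.57, 2.57, 3.14, 3.14, 3.14, 3.14].

### API

Orientations are given as a rotation vector (axis times angle).
In Python, from workcell import read_state, viewer, bot gives the robot as it stands.
- The arm moves only by the tool jog_arm, never from a script. Its argument "increments" is a list that holds one entry, the list of rows, each a list of 7 numbers: the shift along the tool's x, y, z in units of 30 mm (1.0 is 30 mm), then the turn, a rotation vector about the tool's x, y, z in units of 6 degrees (1.0 is 6 degrees), then the opening, from -1 (shut) to 1 (fully open). A call has exactly 5 rows; each row shifts and turns the commanded pose from where the row before left it, along the tool's axes as they then stand; what a row does not reach is not made up. A row lasts 1/12 s, in which the tool goes at most 41.7 mm and 7.16 degrees, less where a joint would pass 70% of its speed; a pose out of reach is approached as far as the arm can. A call is refused whole if a number of a shift passes 1 or a number of a turn 1, either way. A call with a gripper value outside its range is refused whole. The fingers move at their own pace and stop on an object; "force" is the grip in N (left out, the last holds). Time passes only in rows, so rows that do not move let the fingers close, or fill a call up. It gives the time, the measured TCP pose, the force, the opening and the grip force at its end, in the units of the state.
- read_state(): the state, without advancing time (a new reading comes with each control period).
- viewer.read_camera(name): name is "scene" or "side" or "wrist"; returns (picture, depth): 480x640x3 uint8, blue, green, red; 480x640 float32, m along the optical axis (not along the pixel's ray), 0 where there is no reading.
- viewer.camera_params(name): a dict with "fx", "fy", "cx", "cy" (pixels), "R" (3x3) and "t" (3): a world point X has camera coordinates R X + t; the wrist camera has in their place "hand_eye" (4x4, takes a point from camera to tool coordinates, whose origin is the TCP and whose axes are the flange's). Camera axes: x right, y down, z forward; pixel columns grow to the right and rows downward; lengths in m; the calibration is good to about 2 mm. A picture is of the moment at which its call begins: read the wrist's pose just before it. camera_params takes no time and is no camera call.
- bot.finish_job(): hands the job in; it is judged then, once.
The state is a dict: "time": time; "q": joint angles; "joint_vel": joint speeds; "joint_torque": joint torques, N m; "tool_pos": TCP position; "tcp_rot": TCP orientation; "wrist_force": force on the tool from outside, world axes, zero at the start; "torque": the same for the moment, N m; "width": opening from 0.0 (shut) to 1.0 (fully open); "grip_force": force on a finger pad.
Only numpy, scipy, OpenCV 4.12 (cv2) and the standard library are available. Lean on these libraries where they do the work, as an engineer would, in place of code of your own. Each camera call takes 0.05 s, during which the arm holds its last target. There are 200 camera calls.

### The job

Shut the lid of the grey detector enclosure, then swing its latch handle round by the knob so that it rides up over the wedge plate on the lid and drops into the notch behind the crest, holding the lid shut. Work gently and by feel: ease the handle along, stop when it is home instead of forcing it against the end of the notch, and leave the things standing around the enclosure where they are.

Things in the scene. Friction and masses are not known exactly. Their poses are not given: they have to be found in the camera images.
- enclosure: Metal box bolted to the table, 190 mm deep (its x), 240 mm wide (its y), tub 105 mm high, shut lid's top 110 mm above the table. Origin: centre of its underside, on the table. Its x axis points from the front wall (with the latch, nearer the robot) to the lid hinge at the back; z up.
- lid (a joint): Grey lid plate (193 x 246 x 5 mm, 0.4 kg), hinged along the top of the back wall (95 mm along +x from the enclosure's origin, 105 mm up). 0 = shut, grows as it opens upwards (rad); starts 0.5 to 0.85. The hinge is stiff: the lid stays where it is left and takes 1 to 8 N, pressed down 100 mm from the hinge, to close. No catch of its own.
- lid_centre (a point): Point on the lid's outer (upper) face, midway across its width, 100 mm from the hinge line. A steel wedge plate (67 x 100 mm, 10 mm high at its crest, end horn 16 mm) is screwed to the lid between here and the front edge; from 40 mm to -y of the middle outwards the lid is bare.
- spindle (a point): On the latch's vertical spindle, at mid thickness of the handle bar (131 mm above the table) when the handle is down. The spindle stands on a bracket on the outside of the front wall, about 27 mm before it and 8 to 52 mm to +y of the enclosure's middle; a low nut and spring sit on it, up to 173 mm above the table.
- knob (a point): Centre of the upright black cylindrical knob (18 mm diameter, 40 mm tall) at the end of the steel handle bar, 140 mm from the spindle; 154 mm above the table when the handle is down. The bar (14 mm wide, 6 mm thick) lies under the knob, its top 20 mm below this point. A round stud under the bar, 100 mm from the spindle, rides on the wedge plate.
- handle (a joint): Turn of the handle (rad), counter-clockwise from above. Parked at 0 to 0.25 beside the front wall, pointing to the enclosure's -y. Turned up it comes over the lid: free to 0.95 or more, then up the wedge, over the crest and into the notch. The bracket can sit anywhere along a slot, so the notch is met at an unknown turn, 1.73 to 2.22; an end horn right behind it stops the handle dead.
- latch_lift (a joint): Rise of the handle (m): the whole handle, kept level, slides up the spindle against a spring (10 N at rest, 14 N on the crest). 0 parked, about 0.0065 on the crest, about 0.0005 in the notch, where it drops by itself unless held up. At the knob the turn takes under 1 N when free, about 1 to 5 N on the wedge.
- latch: The latch: bracket with spindle, and the handle that it carries. Origin on the spindle axis at table height, axes along the enclosure's.
- lens_mid (a point): Bystander: lens on a post with a round foot (45 mm diameter, 96 mm tall), to the enclosure's -y side; point on its axis 48 mm up.
- driver_grip (a point): Bystander: screwdriver with a black handle, 170 mm long, lying on the table to the enclosure's +y side; point in its handle.
- jar_mid (a point): Bystander: white jar, 48 mm diameter, 60 mm tall, to the enclosure's +y side; point at its centre.

How it is judged:
On the way, in this order (a step that is already met when the one before it is completed fails the run):
1. the lid is shut (within 0.03 rad) while the handle is still off the lid (value of joint lid below 0.03 rad and value of joint handle below 0.9 rad), for 0.2 s.
2. the handle has been lifted onto the crest of the wedge plate (5 mm or more up) with the lid shut (value of joint lid below 0.03 rad and value of joint latch_lift above 0.005 m and value of joint handle above 1.3 rad), for 0.02 s.
At the end, for the whole second after the job is handed in: The lid is shut (within 0.03 rad); the handle has been turned beyond 1.73 rad and has dropped into the notch (lifted less than 1.5 mm), at rest (value of joint lid below 0.03 rad and value of joint handle above 1.73 rad and value of joint latch_lift below 0.0015 m and velocity of joint handle between -0.05 and 0.05 rad/s); the robot touches nothing.
It fails at once if the handle or latch is forced: more than 30 N on it (contact force between any of the fingers, the arm and latch above 30 N).
It fails at once if the enclosure or its lid is pressed with more than 40 N (contact force between any of the fingers, the arm and enclosure above 40 N).
It fails at once if a bystander is pushed more than 20 mm from its place (distance of any of lens_mid, driver_grip, jar_mid from where it was at the start of the episode above 0.02 m).
It also fails if it takes over 69 s, if anything falls off the work surface, if the arm or the gripper's body presses on something with over 40 N, if the wrist force passes 120 N, or if a joint passes its speed limit or range.

## Working session

There is one attempt and no reset: what is moved stays moved. The work goes in short steps, Python scripts to look and compute and a tool call to move; the robot and the scene stay as the last step left them, time stands still between calls to the robot, and variables do not carry over. Pictures are saved under pics/ and viewed, at most 10 in all, crops included, and the job is handed in when it is done.

Besides the shell and the picture viewer there is one more tool, called after "Call:" by a JSON object that holds its "api" and its "payload". jog_arm: Moves the arm, as the interface text tells. Its arguments: {"type":"object","properties":{"increments":{"type":"array","items":{"type":"array","items":{"type":"array","items":{"type":"number"}}}},"force":{"type":"number"}},"required":["increments"]}

```bash
mkdir -p pics; ls
cat > h.py <<'E'
import numpy as np, cv2
from workcell import read_state, viewer, bot
from scipy.spatial.transform import Rotation as Rn
def grab(n):
    s=read_state(); im,d=viewer.read_camera(n); c=viewer.camera_params(n)
    if 'R' in c: R=np.array(c['R']);t=np.array(c['t'])
    else:
        T=np.eye(4);T[:3,:3]=Rn.from_rotvec(s['tcp_rot']).as_matrix();T[:3,3]=s['tool_pos']
        M=np.linalg.inv(T@np.array(c['hand_eye']));R=M[:3,:3];t=M[:3,3]
    return im,d,(c['fx'],c['fy'],c['cx'],c['cy']),R,t
def cloud(d,K,R,t):
    v,u=np.mgrid[:d.shape[0],:d.shape[1]]
    P=np.dstack([(u-K[2])/K[0]*d,(v-K[3])/K[1]*d,d])
    return (P-t)@R
def ray(u,v,z,K,R,t):
    o=-R.T@t; r=R.T@np.array([(u-K[2])/K[0],(v-K[3])/K[1],1]); return o+r*(z-o[2])/r[2]
E
python3 - <<'E'
from h import *
print(read_state())
for n in('scene','side'):
    im,d,K,R,t=grab(n);cv2.imwrite(f'pics/{n}0.png',im);np.savez(f'{n}0.npz',im=im,d=d,K=K,R=R,t=t);print(n,-R.T@t,K)
E
```

```text
pics
{'time': 0.0, 'q': array([-1.32790178e+00,  2.64735198e-01,  1.60536993e+00, -3.02629462e-05,
        1.27368036e+00, -3.69140016e-02]), 'joint_vel': array([-0.00061661,  0.00050924, -0.00037575, -0.00012101,  0.0006931 ,
        0.00042262]), 'joint_torque': array([-7.82876632e-04, -5.15115416e+01, -3.67317009e+01,  9.61583964e-06,
        1.31634559e-02,  8.06841911e-06]), 'tool_pos': array([ 0.18626189, -0.64820679,  0.30257614]), 'tcp_rot': array([-3.10873832e+00, -4.37799899e-01,  3.99043977e-04]), 'wrist_force': array([-0.90345831, -0.67177622,  0.32099417]), 'torque': array([-0.05240936,  0.04796512,  0.02319619]), 'grip_force': 0.0, 'width': 1.0002479256369736}
scene [ 1.20690935 -0.30910323  0.81821694] (532.381979931589, 532.381979931589, 321.1359564850135, 244.86377526310355)
side [0.49440626 0.64578262 0.74139724] (477.3265920692222, 477.3265920692222, 319.57841243400895, 247.27208640039186)
```

View pics/scene0.png

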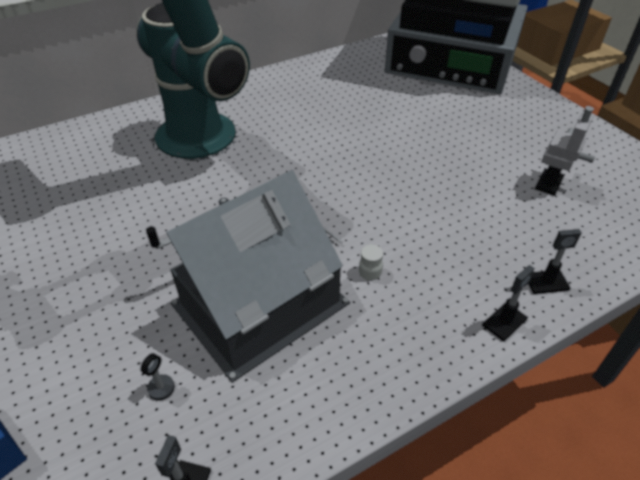

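View pics/side0.png

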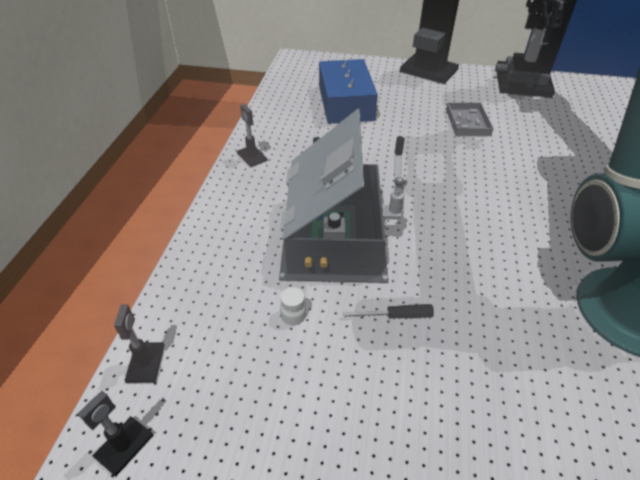

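The scene view shows the half-open lid (corners about (168,235), (292,173), (340,262), (238,333)), with the knob at (153,237) and the lens at (155,375). The side view shows the knob at (400,145), the spindle at (399,185), the jar at (292,305) and the driver at (410,311).

Run:
```python
from h import *
def ld(n):
    z=np.load(n+'0.npz');return z['im'],z['d'],z['K'],z['R'],z['t']
im,d,K,R,t=ld('scene');P=cloud(d,K,R,t)
m=np.zeros(d.shape,np.uint8);cv2.fillPoly(m,[np.array([(185,238),(225,222),(262,300),(240,315)])],1);cv2.fillPoly(m,[np.array([(295,190),(325,250),(305,262),(285,215)])],1)
Q=P[(m>0)&(d>0)]
for _ in range(3):
    c=Q.mean(0);n=np.linalg.svd(Q-c,full_matrices=False)[2][2];n*=np.sign(n[2]);r=(Q-c)@n;Q=Q[abs(r)<max(2*r.std(),.001)]
print('n',n,'res',r.std(),'angle',np.arccos(n[2]))
# plane: opens upward, normal tilts toward hinge(+x)
ex=n*[1,1,0];ex/=np.linalg.norm(ex);ey=np.cross([0,0,1],ex);print('ex',ex,'yaw',np.arctan2(ex[1],ex[0]))
D=abs((P-c)@n)<.003
D&=(d>0)&(np.linalg.norm(P-c,axis=2)<.22)&(P[...,2]>.09)
k,lab,st,_=cv2.connectedComponentsWithStats(cv2.morphologyEx(D.astype(np.uint8),cv2.MORPH_OPEN,np.ones((3,3))))
D=lab==1+st[1:,4].argmax();L=P[D]
b,(w,h),a=cv2.minAreaRect((np.c_[(L@np.cross(ey,n)),(L@ey)]*1000).astype(np.float32));print('rect',b,w,h,a)
# hinge axis: where plane (offset 5mm outer) meets: lid underside at hinge z .105
u=np.cross(ey,n) ; print('u',u)
th=np.arccos(n[2])
yc=b[1]/1000 if abs(a)<10 or abs(a)>80 else None
yl=np.percentile(L@ey,[.5,99.5]);xl=np.percentile(L@u,[.5,99.5]);print('y ext',yl,'along ext',xl)
# hinge at z=.105: plane outer face offset 5 mm
zc=.105; # point H: n.(H-c)=-.005 , z=.105
hx=((c@n)-.005-n[2]*zc)/np.linalg.norm(n[:2]); yc=yl.mean()
H=ex*hx+ey*yc+[0,0,zc];O=H-.095*ex;O[2]=0;print('hinge',H,'origin',O,'lidangle',th)
for nm,px in(('side',{'knobtop':(400,140,.174),'spin':(399,181,.173),'jar':(292,296,.06),'drv':(410,311,.015)}),('scene',{'knobtop':(152,229,.174),'lens':(151,362,.08),'lensfoot':(160,388,.005)})):
    im,d,K,R,t=ld(nm);Pn=cloud(d,K,R,t)
    for k,(a_,b_,z) in px.items():
        X=ray(a_,b_,z,K,R,t);q=Pn[b_,a_];
        print(nm,k,X,'depth',q,'encl frame',(X-O)@ex,(X-O)@ey)
```

```text
n [0.66993985 0.11087258 0.73408983] res 0.0012454221775965166 angle 0.7464709777575022
ex [0.98658052 0.16327545 0.        ] yaw 0.16400974729942938
rect (329.10968017578125, -193.46737670898438) 247.1893310546875 201.2935791015625 89.90897369384766
u [ 0.72423872  0.11985884 -0.67905237]
y ext [-0.31555939 -0.07230376] along ext [0.22968067 0.42547211]
hinge [ 0.69489051 -0.08156761  0.105     ] origin [ 0.60116536 -0.09707878  0.        ] lidangle 0.7464709777575022
side knobtop [ 0.48712643 -0.22195193  0.174     ] depth [ 0.4871048  -0.22453092  0.17231364] encl frame -0.13289730153661045 -0.1045776633986074
side spin [ 0.47913784 -0.08574254  0.173     ] depth [ 0.47909059 -0.08800657  0.17124084] encl frame -0.11853904058335785 0.031108214494830366
side jar [0.64092382 0.13541137 0.06      ] depth [0.64108508 0.13484966 0.05925006] encl frame 0.07718486035399942 0.22287867206054257
side drv [0.42639287 0.0949268  0.015     ] depth [0.42703569 0.10013321 0.02186554] encl frame -0.14107733922681873 0.2179650195044436
scene knobtop [ 0.48888856 -0.23450366  0.174     ] depth [ 0.48811359 -0.23442314  0.17330469] encl frame -0.1332082090983066 -0.11724866483184199
scene lens [ 0.67858624 -0.31830922  0.08      ] depth [ 0.68667941 -0.3181682   0.09130845] encl frame 0.04026043174411384 -0.23090257310321735
scene lensfoot [ 0.68158777 -0.32154426  0.005     ] depth [ 0.68810428 -0.32138993  0.01508781] encl frame 0.0426934789393177 -0.2345842770559805
```

Run:
```python
from h import *
z=np.load('side0.npz');im=z['im'];K,R,t=z['K'],z['R'],z['t']
a=cv2.resize(im[120:290,270:430],None,fx=4,fy=3.5,interpolation=2);cv2.imwrite('pics/c1.png',a)
p=[ray(u,v,.0,K,R,t) for u,v in((281,277),(387,279))];print(p)
```

```text
[array([0.6866361 , 0.04737707, 0.        ]), array([0.47518027, 0.01249778, 0.        ])]
```

View pics/c1.png

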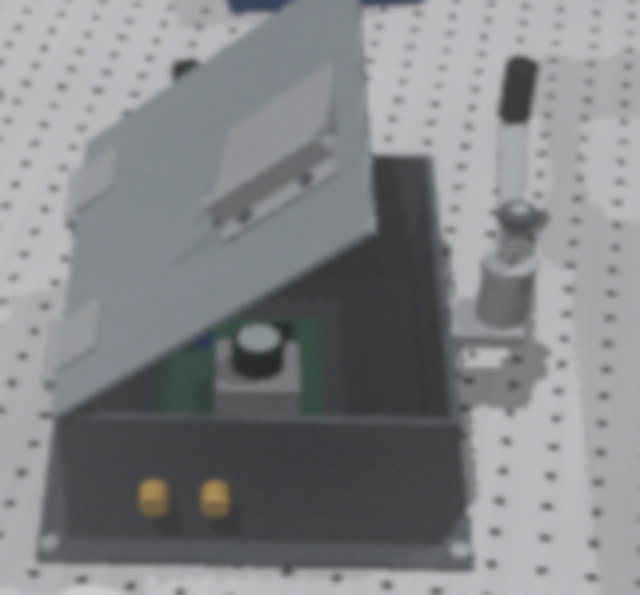

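The flange edge confirms the enclosure's yaw at 0.164. The nut crop shows the spindle at side pixel (400,180). Next I turn the tool to the enclosure's axes and travel to above the lid's -y part.

Call:
{"api": "jog_arm", "payload": {"increments": [[[0, 0, -1, 0, 0, 1, -1], [0, 0, 0, 0, 0, 0.1, -1], [1, -0.79, 0, 0, 0, 0, -1], [1, -0.79, 0, 0, 0, 0, -1], [1, -0.79, 0, 0, 0, 0, -1]]]}}

```text
time: 0.52
tool_pos: [0.2638, -0.5633, 0.3336]
tcp_rot: [3.131, 0.257, 0.001]
wrist_force: [1.0, -0.0, -0.2]
width: 0.301
grip_force: 0.0
```

Call:
{"api": "jog_arm", "payload": {"increments": [[[1, -0.79, 0, 0, 0, 0, -1], [1, -0.79, 0, 0, 0, 0, -1], [1, -0.79, 0, 0, 0, 0, -1], [1, -0.79, 0, 0, 0, 0, -1], [1, -0.79, 0, 0, 0, 0, -1]]]}}

```text
time: 0.93
tool_pos: [0.393, -0.4209, 0.3338]
tcp_rot: [3.13, 0.259, 0.001]
wrist_force: [1.2, -1.3, -0.3]
width: -0.001
grip_force: 0.0
```

Call:
{"api": "jog_arm", "payload": {"increments": [[[1, -0.79, 0, 0, 0, 0, -1], [1, -0.79, 0, 0, 0, 0, -1], [1, -0.79, 0, 0, 0, 0, -1], [1, -0.79, 0, 0, 0, 0, -1], [1, -0.79, 0, 0, 0, 0, -1]]]}}

```text
time: 1.35
tool_pos: [0.5216, -0.2793, 0.3338]
tcp_rot: [3.13, 0.26, 0.001]
wrist_force: [1.2, 0.2, -0.6]
width: 0.003
grip_force: 0.0
```

Call:
{"api": "jog_arm", "payload": {"increments": [[[0.98, -0.77, 0, 0, 0, 0, -1], [0.98, -0.77, 0, 0, 0, 0, -1], [0.98, -0.77, 0, 0, 0, 0, -1], [0.98, -0.77, 0, 0, 0, 0, -1], [0, 0, 0.5, 0, 0, 0, -1]]]}}

```text
time: 1.77
tool_pos: [0.6268, -0.1657, 0.322]
tcp_rot: [-3.13, -0.267, -0.014]
wrist_force: [-0.1, -0.4, 0.5]
width: 0.003
grip_force: 0.0
```

Call:
{"api": "jog_arm", "payload": {"increments": [[[0, 0, 0.2, 0, 0, 0, -1], [0, 0, 0.2, 0, 0, 0, -1], [0, 0, 0.2, 0, 0, 0, -1], [0, 0, 0.2, 0, 0, 0, -1], [0, 0, 0.2, 0, 0, 0, -1]]]}}

```text
time: 2.18
tool_pos: [0.6209, -0.1716, 0.2886]
tcp_rot: [3.131, 0.256, 0.0]
wrist_force: [0.8, 0.7, -0.0]
width: 0.002
grip_force: 0.0
```

Call:
{"api": "jog_arm", "payload": {"increments": [[[0, 0, 0.17, 0, 0, 0, -1], [0, 0, 0.17, 0, 0, 0, -1], [0, 0, 0.17, 0, 0, 0, -1], [0, 0, 0.17, 0, 0, 0, -1], [-0.1, 0, 0.17, 0, 0, 0, -1]]]}}

```text
time: 2.6
tool_pos: [0.6195, -0.1712, 0.2641]
tcp_rot: [3.13, 0.258, 0.004]
wrist_force: [0.0, -0.3, 3.1]
width: -0.002
grip_force: 1.5
```

Call:
{"api": "jog_arm", "payload": {"increments": [[[-0.13, 0, 0.17, 0, 0, 0, -1], [-0.13, 0, 0.17, 0, 0, 0, -1], [-0.13, 0, 0.17, 0, 0, 0, -1], [-0.12, 0, 0.17, 0, 0, 0, -1], [-0.12, 0, 0.17, 0, 0, 0, -1]]]}}

```text
time: 3.02
tool_pos: [0.5997, -0.174, 0.2374]
tcp_rot: [-3.131, -0.258, -0.001]
wrist_force: [2.5, -0.1, 0.4]
width: 0.001
grip_force: 1.2
```

Call:
{"api": "jog_arm", "payload": {"increments": [[[-0.06, 0, 0.17, 0, 0, 0, -1], [-0.06, 0, 0.17, 0, 0, 0, -1], [-0.05, 0, 0.17, 0, 0, 0, -1], [-0.04, 0, 0.17, 0, 0, 0, -1], [-0.04, 0, 0.17, 0, 0, 0, -1]]]}}

```text
time: 3.43
tool_pos: [0.5919, -0.1752, 0.2116]
tcp_rot: [-3.131, -0.258, 0.002]
wrist_force: [-0.5, -0.2, 1.3]
width: -0.001
grip_force: 1.1
```

Call:
{"api": "jog_arm", "payload": {"increments": [[[-0.02, 0, 0.15, 0, 0, 0, -1], [-0.02, 0, 0.15, 0, 0, 0, -1], [0, 0, 0.15, 0, 0, 0, -1], [0, 0, 0.1, 0, 0, 0, -1], [0, 0, 0.1, 0, 0, 0, -1]]]}}

```text
time: 3.85
tool_pos: [0.5912, -0.1754, 0.1923]
tcp_rot: [-3.131, -0.258, 0.001]
wrist_force: [-0.7, -0.2, 1.2]
width: 0.002
grip_force: 0.9
```

Call:
{"api": "jog_arm", "payload": {"increments": [[[0, 0, 0.05, 0, 0, 0, -1], [0, 0, 0.05, 0, 0, 0, -1], [0, 0, 0.05, 0, 0, 0, -1], [0, 0, 0.05, 0, 0, 0, -1], [0, 0, 0.05, 0, 0, 0, -1]]]}}

```text
time: 4.27
tool_pos: [0.5914, -0.1755, 0.1854]
tcp_rot: [3.131, 0.258, 0.0]
wrist_force: [-0.8, 0.1, 1.1]
width: -0.0
grip_force: 0.9
```

Call:
{"api": "jog_arm", "payload": {"increments": [[[0, 0, 0.03, 0, 0, 0, -1], [0, 0, 0.03, 0, 0, 0, -1], [0, 0, 0.03, 0, 0, 0, -1], [0, 0, 0.02, 0, 0, 0, -1], [0, 0, 0, 0, 0, 0, -1]]]}}

```text
time: 4.68
tool_pos: [0.5913, -0.1755, 0.1826]
tcp_rot: [3.131, 0.258, 0.0]
wrist_force: [-2.4, 0.5, 4.9]
width: -0.004
grip_force: 2.3
```

Call:
{"api": "jog_arm", "payload": {"increments": [[[0, 0, 0.03, 0, 0, 0, -1], [0, 0, 0.02, 0, 0, 0, -1], [0, 0, 0.02, 0, 0, 0, -1], [0, 0, 0, 0, 0, 0, -1], [0, 0, 0, 0, 0, 0, -1]]]}}

```text
time: 5.1
tool_pos: [0.5914, -0.1756, 0.1825]
tcp_rot: [3.131, 0.258, 0.0]
wrist_force: [-6.1, 1.6, 14.2]
width: 0.004
grip_force: 7.1
```

Call:
{"api": "jog_arm", "payload": {"increments": [[[0, 0, -0.2, 0, 0, 0, -1], [0, 0, -1, 0, 0, 0, -1], [0, 0, -1, 0, 0, 0, -1], [0, 0, -1, 0, 0, 0, -1], [-0.6, 0.2, -1, 0, 0, 0, -0.4]]]}}

```text
time: 5.52
tool_pos: [0.5764, -0.1833, 0.307]
tcp_rot: [-3.13, -0.261, -0.004]
wrist_force: [-0.5, -0.4, 0.2]
width: 0.128
grip_force: 0.0
```

Call:
{"api": "jog_arm", "payload": {"increments": [[[-1, 0.3, 0, 0, 0, 0, -0.4], [-1, 0.3, 0, 0, 0, 0, -0.4], [-1, 0.3, 0, 0, 0, 0, -0.4], [0, 0, 0, 0, 0, -1, -0.4], [0, 0, 0, 0, 0, -1, -0.4]]]}}

```text
time: 5.93
tool_pos: [0.4889, -0.2265, 0.306]
tcp_rot: [3.086, 0.588, 0.001]
wrist_force: [-0.0, -0.6, 0.6]
width: 0.302
grip_force: 0.0
```

Call:
{"api": "jog_arm", "payload": {"increments": [[[0, 0, 0, 0, 0, -1, -0.4], [0, 0, 0, 0, 0, -1, -0.4], [0, 0, 0, 0, 0, -1, -0.4], [0, 0, 0, 0, 0, -1, -0.4], [0, 0, 0, 0, 0, -1, -0.4]]]}}

```text
time: 6.35
tool_pos: [0.4904, -0.2258, 0.3057]
tcp_rot: [2.827, 1.37, 0.001]
wrist_force: [0.7, 0.1, 0.3]
width: 0.302
grip_force: 0.0
```

Call:
{"api": "jog_arm", "payload": {"increments": [[[0, 0, 0, 0, 0, -1, -0.4], [0, 0, 0, 0, 0, -1, -0.4], [0, 0, 0, 0, 0, -1, -0.4], [0, 0, 0, 0, 0, -1, -0.4], [0, 0, 0, 0, 0, -1, -0.4]]]}}

```text
time: 6.77
tool_pos: [0.4904, -0.2257, 0.3057]
tcp_rot: [2.376, 2.055, 0.001]
wrist_force: [-0.5, 0.4, 1.1]
width: 0.302
grip_force: 0.0
```

Run:
```python
from h import *
s=read_state();print(s['tool_pos'],s['tcp_rot'],s['q'],s['width'])
for n in('side','wrist'):
    im,d,K,R,t=grab(n);np.savez(f'{n}1.npz',im=im,d=d,K=K,R=R,t=t)
    if n=='side': a=cv2.resize(im[100:300,230:450],(500,480));
    else: b=im
cv2.imwrite('pics/c2.png',cv2.resize(np.hstack([a,b]),(798,336)))
```

```text
[ 0.49040499 -0.22572695  0.30571   ] [2.37557506e+00 2.05525177e+00 5.66844369e-04] [-4.77619907e-01  6.51946426e-03  1.89088109e+00  2.17580734e-04
  1.24373493e+00 -3.33352376e-01] 0.3015230755470742
```

View pics/c2.png

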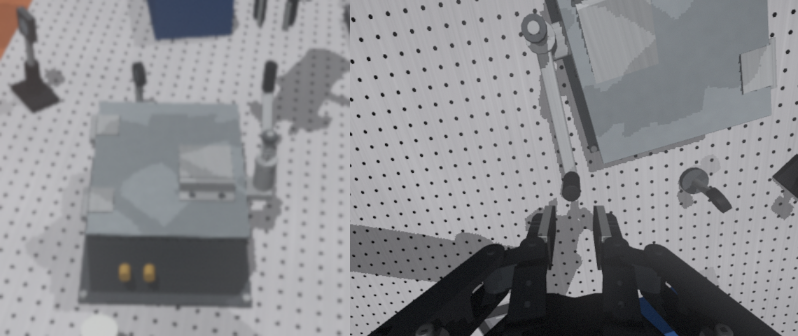

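The wrist view shows the lid shut and the handle still parked. The knob is at about (316,267) and the spindle at (267,43) in full-picture pixels, and the handle is just ahead of the fingers.

Run:
```python
from h import *
z=np.load('wrist1.npz');im,d,K,R,t=[z[k] for k in('im','d','K','R','t')];P=cloud(d,K,R,t)
def sl(u0,u1,v0,v1,lo,hi):
    Q=P[v0:v1,u0:u1].reshape(-1,3);q=Q[(Q[:,2]>lo)&(Q[:,2]<hi)];return len(q),q.min(0),q.max(0),(q.min(0)+q.max(0))/2
print('cam',-R.T@t)
k=sl(295,340,235,290,.165,.19);print('knobtop',k)
s=sl(240,300,10,80,.15,.19);print('spin',s)
# bar centreline
for v in range(100,240,25):
    q=P[v,250:330];q=q[(q[:,2]>.12)&(q[:,2]<.145)]
    if len(q):print(v,q.mean(0))
lid=P[40:200,370:560].reshape(-1,3);l=lid[(lid[:,2]>.09)&(lid[:,2]<.115)];c=l.mean(0);print('lid',c,np.linalg.svd(l-c,full_matrices=False)[2][2])
```

```text
cam [ 0.5019033  -0.14183765  0.37593799]
knobtop (613, array([ 0.47736831, -0.24338746,  0.16504218]), array([ 0.49499027, -0.2260458 ,  0.17564619]), array([ 0.48617929, -0.23471663,  0.17034418]))
spin (1254, array([ 0.46792624, -0.10548436,  0.15201182]), array([ 0.48731495, -0.08594172,  0.17457076]), array([ 0.4776206 , -0.09571304,  0.16329129]))
100 [ 0.47936133 -0.12365668  0.13385858]
125 [ 0.48030091 -0.13963398  0.13386026]
150 [ 0.48163838 -0.1564106   0.1338976 ]
175 [ 0.48271347 -0.17390141  0.13423854]
200 [ 0.48378587 -0.19232403  0.13401247]
225 [ 0.48491458 -0.21175202  0.13365802]
lid [ 0.60773139 -0.15444387  0.11043424] [-0.00770097  0.01258574 -0.99989114]
```

Call:
{"api": "jog_arm", "payload": {"increments": [[[0, 0, 0, 0, 0, -0.98, -0.3], [0, 0, 0, 0, 0, -0.98, -0.3], [-0.28, -0.165, 0, 0, 0, 0, -0.3], [0, 0, 0.7, 0, 0, 0, -0.3], [0, 0, 0.7, 0, 0, 0, -0.3]]]}}

```text
time: 7.28
tool_pos: [0.4866, -0.2358, 0.2654]
tcp_rot: [2.162, 2.273, 0.002]
wrist_force: [-0.6, 0.2, -0.6]
width: 0.347
grip_force: 0.0
```

Call:
{"api": "jog_arm", "payload": {"increments": [[[0, 0, 0.3, 0, 0, 0, -0.3], [0, 0, 0.2, 0, 0, 0, -0.3], [0, 0, 0.1, 0, 0, 0, -0.3], [0, 0, 0.1, 0, 0, 0, -0.3], [0, 0, 0.1, 0, 0, 0, -0.3]]]}}

```text
time: 7.7
tool_pos: [0.4863, -0.2348, 0.2408]
tcp_rot: [2.158, 2.28, 0.001]
wrist_force: [0.2, 0.5, -0.1]
width: 0.35
grip_force: 0.0
```

Call:
{"api": "jog_arm", "payload": {"increments": [[[0, 0, 0.15, 0, 0, 0, -0.3], [0, 0, 0.15, 0, 0, 0, -0.3], [0, 0, 0.15, 0, 0, 0, -0.3], [0, 0, 0.15, 0, 0, 0, -0.3], [0, 0, 0.15, 0, 0, 0, -0.4]]]}}

```text
time: 8.12
tool_pos: [0.4857, -0.2344, 0.2171]
tcp_rot: [2.159, 2.282, 0.0]
wrist_force: [0.7, 0.2, 0.3]
width: 0.3
grip_force: 0.0
```

Run:
```python
from h import *
s=read_state();print(s['tool_pos'],s['tcp_rot'],s['wrist_force'],s['width'])
b=grab('wrist')[0];a=cv2.resize(grab('side')[0][100:220,330:450],(480,480))
cv2.imwrite('pics/c3.png',cv2.resize(np.hstack([a,b]),(798,342)))
```

```text
[ 0.48573433 -0.23438053  0.21707618] [2.15871716e+00 2.28238092e+00 4.88101797e-05] [0.70494349 0.2327171  0.28387177] 0.30005025556994597
```

View pics/c3.png

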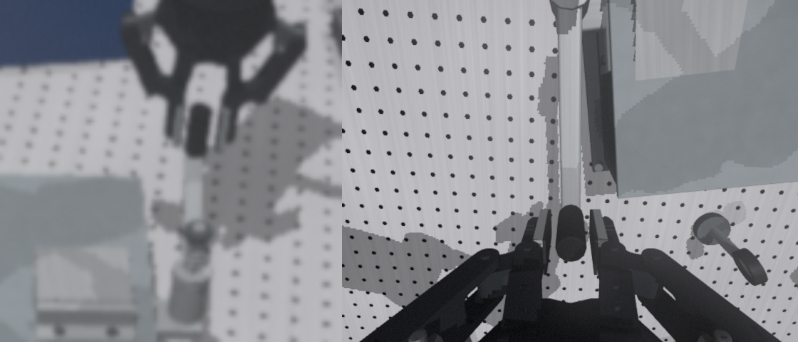

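The knob sits centred between the open pads at about (570,230) in the picture, with the bar lined up with tool x. Next I swing it along the arc.

Call:
{"api": "jog_arm", "payload": {"increments": [[[0.006, 0.244, 0, 0, 0, -0.5, -0.4], [0.006, 0.244, 0, 0, 0, -0.5, -0.4], [0.006, 0.244, 0, 0, 0, -0.5, -0.4], [0.006, 0.244, 0, 0, 0, -0.5, -0.4], [0.006, 0.244, 0, 0, 0, -0.5, -0.4]]]}}

```text
time: 8.63
tool_pos: [0.5218, -0.2276, 0.2174]
tcp_rot: [-1.839, -2.547, 0.0]
wrist_force: [0.2, -0.8, -0.1]
width: 0.299
grip_force: 0.3
```

Call:
{"api": "jog_arm", "payload": {"increments": [[[0.006, 0.244, 0, 0, 0, -0.5, -0.4], [0.006, 0.244, 0, 0, 0, -0.5, -0.4], [0.006, 0.244, 0, 0, 0, -0.5, -0.4], [0.006, 0.244, 0, 0, 0, -0.5, -0.4], [0.006, 0.244, 0, 0, 0, -0.5, -0.4]]]}}

```text
time: 9.05
tool_pos: [0.5547, -0.2118, 0.2174]
tcp_rot: [-1.491, -2.765, 0.0]
wrist_force: [-0.7, 0.0, 0.4]
width: 0.299
grip_force: 0.3
```

```bash
cat >> h.py <<'E'
S=np.array([.4775,-.095])
def chk():
    s=read_state();p=s['tool_pos'];v=p[:2]-S;a=np.arctan2(v[1],v[0]);h=Rn.from_rotvec(s['tcp_rot']).as_matrix()[:,0]
    tx=np.arctan2(h[1],h[0]);tan=np.array([-np.sin(a),np.cos(a)])
    print('t',s['time'],'r',np.hypot(*v).round(4),'turn from start',(a+1.509).round(3),'head err',(tx-a-np.pi+np.pi)%(2*np.pi)-np.pi,'z',p[2].round(4),'Ftan',(s['wrist_force'][:2]@tan).round(2),'Frad',(s['wrist_force'][:2]@v/np.hypot(*v)).round(2),'Fz',s['wrist_force'][2].round(2),'q6',s['q'][5].round(2))
E
python3 -c "
from h import *
chk()"
```

```text
t 9.05 r 0.14 turn from start 0.522 head err -0.0022801389513702475 z 0.2174 Ftan -0.6 Frad -0.43 Fz 0.41 q6 -0.99
```

Call:
{"api": "jog_arm", "payload": {"increments": [[[0.006, 0.244, 0, 0, 0, -0.5, -0.4], [0.006, 0.244, 0, 0, 0, -0.5, -0.4], [0.006, 0.244, 0, 0, 0, -0.5, -0.4], [0.006, 0.244, 0, 0, 0, -0.5, -0.4], [0.006, 0.244, 0, 0, 0, -0.5, -0.4]]]}}

```text
time: 9.47
tool_pos: [0.5824, -0.188, 0.2174]
tcp_rot: [-1.117, -2.936, 0.0]
wrist_force: [-0.6, -0.7, -0.2]
width: 0.299
grip_force: 0.3
```

Call:
{"api": "jog_arm", "payload": {"increments": [[[0.003, 0.147, 0, 0, 0, -0.3, -0.4], [0.003, 0.147, 0, 0, 0, -0.3, -0.4], [0.003, 0.147, 0, 0, 0, -0.3, -0.4], [0.003, 0.147, 0, 0, 0, -0.3, -0.4], [0.003, 0.147, 0, 0, 0, -0.3, -0.4]]]}}

```text
time: 9.88
tool_pos: [0.5956, -0.1704, 0.2174]
tcp_rot: [-0.883, -3.015, 0.0]
wrist_force: [-0.3, -0.9, -0.3]
width: 0.303
grip_force: 0.2
```

Call:
{"api": "jog_arm", "payload": {"increments": [[[0.003, 0.147, 0, 0, 0, -0.3, -0.4], [0.003, 0.147, 0, 0, 0, -0.3, -0.4], [0.003, 0.147, 0, 0, 0, -0.3, -0.4], [0.003, 0.147, 0, 0, 0, -0.3, -0.4], [0.003, 0.147, 0, 0, 0, -0.3, -0.4]]]}}

```text
time: 10.3
tool_pos: [0.6061, -0.1507, 0.2175]
tcp_rot: [-0.643, -3.075, 0.0]
wrist_force: [-1.9, -0.7, -0.8]
width: 0.299
grip_force: 0.2
```

```bash
python3 -c "
from h import *
chk()"
```

```text
t 10.3 r 0.1401 turn from start 1.1 head err -0.003407174616399722 z 0.2175 Ftan -1.35 Frad -1.46 Fz -0.85 q6 -1.44
```

Call:
{"api": "jog_arm", "payload": {"increments": [[[0.002, 0.098, 0, 0, 0, -0.2, -0.4], [0.002, 0.098, 0, 0, 0, -0.2, -0.4], [0.002, 0.098, 0, 0, 0, -0.2, -0.4], [0.002, 0.098, 0, 0, 0, -0.2, -0.4], [0.002, 0.098, 0, 0, 0, -0.2, -0.4]]]}}

```text
time: 10.72
tool_pos: [0.611, -0.1371, 0.2175]
tcp_rot: [0.483, 3.104, -0.0]
wrist_force: [0.1, 0.3, -0.8]
width: 0.302
grip_force: 0.2
```

Call:
{"api": "jog_arm", "payload": {"increments": [[[0.002, 0.098, 0, 0, 0, -0.2, -0.4], [0.002, 0.098, 0, 0, 0, -0.2, -0.4], [0.002, 0.098, 0, 0, 0, -0.2, -0.4], [0.002, 0.098, 0, 0, 0, -0.2, -0.4], [0.002, 0.098, 0, 0, 0, -0.2, -0.4]]]}}

```text
time: 11.13
tool_pos: [0.6145, -0.1234, 0.2178]
tcp_rot: [-0.32, -3.125, 0.002]
wrist_force: [-2.0, -3.4, 1.8]
width: 0.298
grip_force: 1.9
```

```bash
python3 -c "
from h import *
chk()
im,d,K,R,t=grab('side');P=cloud(d,K,R,t)
cv2.imwrite('pics/c4.png',cv2.resize(np.hstack([cv2.resize(im[100:260,270:430],(480,480)),grab('wrist')[0]]),(798,342)))
"
```

```text
t 11.1333 r 0.1399 turn from start 1.304 head err 0.0006655523278760178 z 0.2178 Ftan -3.72 Frad -1.31 Fz 1.8 q6 -1.6
```

View pics/c4.png

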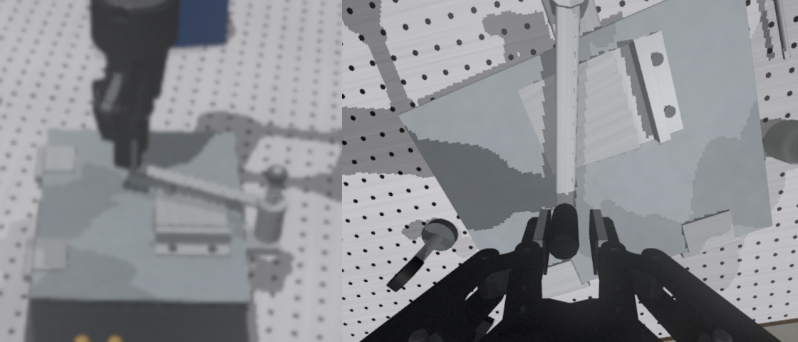

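On the wedge: the bar is at about x=568 in the wrist view, and the horn is still about 0.35 rad ahead at x≈640. I continue in small steps.

Call:
{"api": "jog_arm", "payload": {"increments": [[[0.002, 0.073, 0, 0, 0, -0.15, -0.4], [0.002, 0.073, 0, 0, 0, -0.15, -0.4], [0.002, 0.073, 0, 0, 0, -0.15, -0.4], [0.002, 0.073, 0, 0, 0, -0.15, -0.4], [0.002, 0.073, 0, 0, 0, -0.15, -0.4]]]}}

```text
time: 11.65
tool_pos: [0.6166, -0.1124, 0.2179]
tcp_rot: [0.198, 3.134, -0.001]
wrist_force: [-0.3, -3.9, 2.6]
width: 0.302
grip_force: 2.0
```

Call:
{"api": "jog_arm", "payload": {"increments": [[[0.001, 0.049, 0, 0, 0, -0.1, -0.4], [0.001, 0.049, 0, 0, 0, -0.1, -0.4], [0.001, 0.049, 0, 0, 0, -0.1, -0.4], [0.001, 0.049, 0, 0, 0, -0.1, -0.4], [0.001, 0.049, 0, 0, 0, -0.1, -0.4]]]}}

```text
time: 12.07
tool_pos: [0.6171, -0.1048, 0.2176]
tcp_rot: [0.116, 3.139, -0.0]
wrist_force: [1.1, -3.2, 1.8]
width: 0.298
grip_force: 1.8
```

```bash
python3 -c "
from h import *
chk()"
```

```text
t 12.0667 r 0.1399 turn from start 1.439 head err -0.003946070053817863 z 0.2176 Ftan -3.15 Frad 1.28 Fz 1.8 q6 -1.7
```

Call:
{"api": "jog_arm", "payload": {"increments": [[[0.001, 0.049, 0, 0, 0, -0.1, -0.4], [0.001, 0.049, 0, 0, 0, -0.1, -0.4], [0.001, 0.049, 0, 0, 0, -0.1, -0.4], [0.001, 0.049, 0, 0, 0, -0.1, -0.4], [0.001, 0.049, 0, 0, 0, -0.1, -0.4]]]}}

```text
time: 12.48
tool_pos: [0.6171, -0.0974, 0.2175]
tcp_rot: [0.034, 3.141, -0.0]
wrist_force: [1.2, -3.5, 3.0]
width: 0.3
grip_force: 1.8
```

```bash
cat >> h.py <<'E'
def bar():
    chk();im,d,K,R,t=grab('wrist');P=cloud(d,K,R,t)
    q=P[80:250,290:350];g=(q[...,2]>.125)&(q[...,2]<.15);w=q[g]
    a=np.polyfit(np.hypot(*(w[:,:2]-S).T),np.unwrap(np.arctan2(*(w[:,:2]-S).T[::-1])),0)[0]
    print('bar n',len(w),'z',np.median(w[:,2]).round(4),'bar turn',(a+1.509).round(3)); return im,P
E
python3 -c "
from h import *
bar()"
```

```text
t 12.4833 r 0.1396 turn from start 1.491 head err -0.004239444685325999 z 0.2175 Ftan -3.5 Frad 1.31 Fz 3.01 q6 -1.75
bar n 5370 z 0.1366 bar turn 1.46
```

Call:
{"api": "jog_arm", "payload": {"increments": [[[0.001, 0.049, 0, 0, 0, -0.1, -0.4], [0.001, 0.049, 0, 0, 0, -0.1, -0.4], [0.001, 0.049, 0, 0, 0, -0.1, -0.4], [0.001, 0.049, 0, 0, 0, -0.1, -0.4], [0.001, 0.049, 0, 0, 0, -0.1, -0.4]]]}}

```text
time: 12.95
tool_pos: [0.6169, -0.0902, 0.2175]
tcp_rot: [0.048, -3.141, 0.0]
wrist_force: [0.1, -3.1, 2.5]
width: 0.302
grip_force: 1.8
```

```bash
python3 -c "
from h import *
bar()"
```

```text
t 12.95 r 0.1395 turn from start 1.544 head err -0.004223263052065107 z 0.2175 Ftan -3.1 Frad 0.01 Fz 2.48 q6 -1.79
bar n 5401 z 0.1373 bar turn 1.512
```

Call:
{"api": "jog_arm", "payload": {"increments": [[[0.001, 0.049, 0, 0, 0, -0.1, -0.4], [0.001, 0.049, 0, 0, 0, -0.1, -0.4], [0.001, 0.049, 0, 0, 0, -0.1, -0.4], [0.001, 0.049, 0, 0, 0, -0.1, -0.4], [0.001, 0.049, 0, 0, 0, -0.1, -0.4]]]}}

```text
time: 13.42
tool_pos: [0.6164, -0.0828, 0.2175]
tcp_rot: [0.13, -3.139, 0.0]
wrist_force: [0.4, -4.5, 1.6]
width: 0.298
grip_force: 1.9
```

Call:
{"api": "jog_arm", "payload": {"increments": [[[0.001, 0.049, 0, 0, 0, -0.1, -0.4], [0.001, 0.049, 0, 0, 0, -0.1, -0.4], [0.001, 0.049, 0, 0, 0, -0.1, -0.4], [0.001, 0.049, 0, 0, 0, -0.1, -0.4], [0.001, 0.049, 0, 0, 0, -0.1, -0.4]]]}}

```text
time: 13.83
tool_pos: [0.6156, -0.0755, 0.2176]
tcp_rot: [-0.212, 3.134, -0.0]
wrist_force: [0.0, -3.1, 3.0]
width: 0.299
grip_force: 1.9
```

```bash
python3 -c "
from h import *
bar()"
```

```text
t 13.8333 r 0.1395 turn from start 1.649 head err -0.005098847587682087 z 0.2176 Ftan -3.04 Frad -0.39 Fz 3.0 q6 -1.87
bar n 5396 z 0.1388 bar turn 1.62
```

Call:
{"api": "jog_arm", "payload": {"increments": [[[0.001, 0.049, 0, 0, 0, -0.1, -0.4], [0.001, 0.049, 0, 0, 0, -0.1, -0.4], [0.001, 0.049, 0, 0, 0, -0.1, -0.4], [0.001, 0.049, 0, 0, 0, -0.1, -0.4], [0.001, 0.049, 0, 0, 0, -0.1, -0.4]]]}}

```text
time: 14.3
tool_pos: [0.6143, -0.0683, 0.2176]
tcp_rot: [-0.294, 3.128, -0.0]
wrist_force: [1.1, -2.3, 2.1]
width: 0.301
grip_force: 2.0
```

Call:
{"api": "jog_arm", "payload": {"increments": [[[0.001, 0.034, 0, 0, 0, -0.07, -0.4], [0.001, 0.034, 0, 0, 0, -0.07, -0.4], [0.001, 0.034, 0, 0, 0, -0.07, -0.4], [0.001, 0.034, 0, 0, 0, -0.07, -0.4], [0.001, 0.034, 0, 0, 0, -0.07, -0.4]]]}}

```text
time: 14.72
tool_pos: [0.6131, -0.0633, 0.2175]
tcp_rot: [-0.351, 3.122, 0.0]
wrist_force: [1.2, -3.7, 2.7]
width: 0.303
grip_force: 1.8
```

```bash
python3 -c "
from h import *
im,P=bar();cv2.imwrite('pics/c5.png',im)"
```

```text
t 14.7167 r 0.1393 turn from start 1.739 head err -0.00577082899793524 z 0.2175 Ftan -3.9 Frad 0.35 Fz 2.73 q6 -1.94
bar n 5419 z 0.14 bar turn 1.71
```

View pics/c5.png

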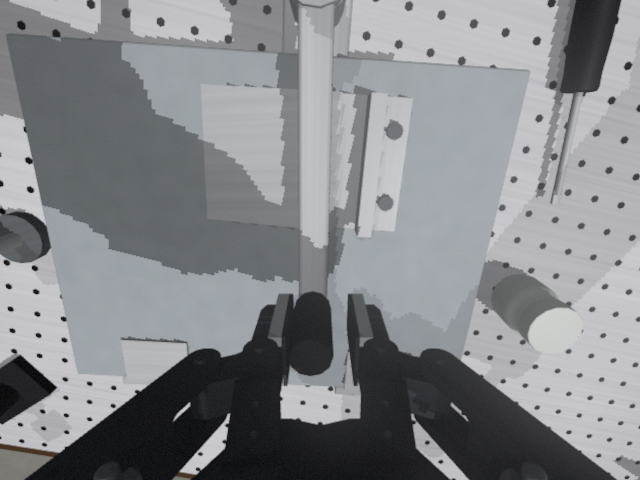

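The bar (x≈316) is on the ramp near the crest, with the horn face at x≈362. I creep forward.

Call:
{"api": "jog_arm", "payload": {"increments": [[[0, 0.03, 0, 0, 0, -0.06, -0.4], [0, 0.03, 0, 0, 0, -0.06, -0.4], [0, 0.03, 0, 0, 0, -0.06, -0.4], [0, 0.03, 0, 0, 0, -0.06, -0.4], [0, 0.03, 0, 0, 0, -0.06, -0.4]]]}}

```text
time: 15.18
tool_pos: [0.6119, -0.059, 0.2175]
tcp_rot: [0.4, -3.116, 0.0]
wrist_force: [0.9, -3.7, 1.8]
width: 0.3
grip_force: 1.7
```

```bash
python3 -c "
from h import *
bar()"
```

```text
t 15.1833 r 0.1392 turn from start 1.771 head err -0.006286076222121295 z 0.2175 Ftan -3.85 Frad -0.13 Fz 1.77 q6 -1.96
bar n 5463 z 0.1404 bar turn 1.741
```

Call:
{"api": "jog_arm", "payload": {"increments": [[[0, 0.03, 0, 0, 0, -0.06, -0.4], [0, 0.03, 0, 0, 0, -0.06, -0.4], [0, 0.03, 0, 0, 0, -0.06, -0.4], [0, 0.03, 0, 0, 0, -0.06, -0.4], [0, 0.03, 0, 0, 0, -0.06, -0.4]]]}}

```text
time: 15.65
tool_pos: [0.6108, -0.0546, 0.2175]
tcp_rot: [0.449, -3.109, 0.0]
wrist_force: [0.9, -3.3, 1.5]
width: 0.304
grip_force: 1.6
```

```bash
python3 -c "
from h import *
bar()"
```

```text
t 15.65 r 0.1393 turn from start 1.803 head err -0.007357251686831212 z 0.2175 Ftan -3.46 Frad -0.07 Fz 1.45 q6 -1.99
bar n 5641 z 0.1408 bar turn 1.779
```

Call:
{"api": "jog_arm", "payload": {"increments": [[[0, 0.025, 0, 0, 0, -0.05, -0.4], [0, 0.025, 0, 0, 0, -0.05, -0.4], [0, 0.025, 0, 0, 0, -0.05, -0.4], [0, 0.025, 0, 0, 0, -0.05, -0.4], [0, 0.025, 0, 0, 0, -0.05, -0.4]]]}}

```text
time: 16.12
tool_pos: [0.6092, -0.0505, 0.2168]
tcp_rot: [0.489, -3.102, -0.002]
wrist_force: [-0.1, -0.1, -0.1]
width: 0.305
grip_force: 0.0
```

```bash
python3 -c "
from h import *
bar()"
```

```text
t 16.1167 r 0.139 turn from start 1.835 head err -0.013124655258740958 z 0.2168 Ftan -0.02 Frad -0.12 Fz -0.07 q6 -2.01
bar n 5825 z 0.1344 bar turn 1.865
```

It dropped into the notch (bar z 0.1344, turn 1.865, no force). I open the gripper and retreat straight up.

Call:
{"api": "jog_arm", "payload": {"increments": [[[0, 0, 0, 0, 0, 0, -0.2], [0, 0.06, 0, 0, 0, 0, -0.2], [0, 0.06, 0, 0, 0, 0, -0.2], [0, 0, -0.3, 0, 0, 0, -0.2], [0, 0, -0.5, 0, 0, 0, -0.2]]]}}

```text
time: 16.58
tool_pos: [0.6073, -0.0474, 0.24]
tcp_rot: [0.488, -3.099, -0.002]
wrist_force: [0.8, -0.1, 0.4]
width: 0.4
grip_force: 0.0
```

Call:
{"api": "jog_arm", "payload": {"increments": [[[0, 0, -0.8, 0, 0, 0, -0.2], [0, 0, -0.8, 0, 0, 0, -0.2], [0, 0, -0.8, 0, 0, 0, -0.2], [0, 0, 0, 0, 0, 0, -0.2], [0, 0, 0, 0, 0, 0, -0.2]]]}}

```text
time: 17.0
tool_pos: [0.6098, -0.0478, 0.3166]
tcp_rot: [-0.488, 3.098, -0.002]
wrist_force: [0.4, -0.3, -0.3]
width: 0.401
grip_force: 0.0
```

```bash
python3 -c "
from h import *
im,P=bar();l=P[150:400,400:520].reshape(-1,3);print('lid z',np.median(l[l[:,2]>.08],0));cv2.imwrite('pics/c6.png',cv2.resize(im,(480,360)))"
```

```text
t 17.0 r 0.1405 turn from start 1.852 head err -0.030629374878811788 z 0.3166 Ftan -0.4 Frad 0.33 Fz -0.32 q6 -2.0
bar n 3751 z 0.1342 bar turn 1.91
lid z [ 0.58482702 -0.00940322  0.29793999]
```

View pics/c6.png

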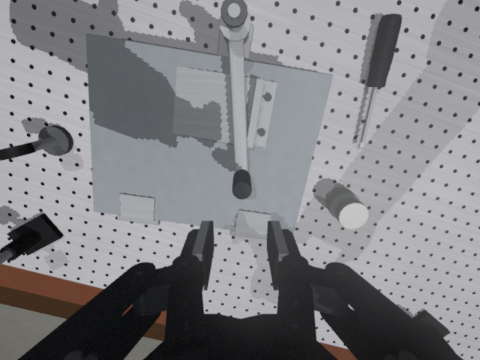

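The bar lies just before the horn (knob at (242,185), horn at (262,110)), the lid is shut and flat, and the gripper is clear. I hand the job in.

```bash
python3 -c "
from h import *
print(bot.finish_job())"
```

```text
the job is handed in; nothing more can be done
None
```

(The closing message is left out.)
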